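# Set the duct-fan speed dial to the brass tab and switch on

## Task

Set the duct fan's speed and start it: press the black push-to-turn knob in, turn it clockwise out of OFF until its white pointer lines up with the brass tab on the scale, and let go of it. Only then throw the isolator's toggle lever fully over to on (away from the robot). Do not shift the brass tab, and leave the other things on the bench where they are.

Things in the scene. Friction and masses are not known exactly. Their poses are not given: they have to be found in the camera images.
- fan_control: Grey box of the duct-fan speed control, 150 x 150 x 60 mm, fixed to the bench at any yaw of about +-17 degrees; flat top with a round white scale plate 132 mm wide at its centre. Origin under its centre; x points away from the robot at yaw 0, z up. It and the isolator box stand side by side, either one on the left.
- dial_grip (a point): Point on the vertical axis of the round black knob at the centre of the control box, 94 mm above the bench, 10 mm below the knob's top, 20 mm above its skirt; it sinks with the knob. Knob grip: 44 mm diameter, 30 mm tall, top 104 mm above the bench. Skirt under it: 60 mm diameter, 6 mm thick, top 74 mm above the bench, 8 mm gap to the box.
- dial (a joint): Knob angle in rad: 0 at OFF (start), growing clockwise from above, stop at 4.71. Pointer direction in the box's frame = 135 degrees (from x towards y) minus this angle. At OFF a catch blocks turning after 0.03 rad unless the knob is held pressed down (see dial_top) over the first 0.6 rad; after that it turns freely, pressed or not. Friction about 0.1 N m; stays where it is left.
- dial_top (a point): Centre of the knob's top face, 104 mm above the bench when up. Pressing: against a spring, the knob begins to sink at about 6 N, is clear of the OFF catch after 4 mm and bottoms hard at 6 mm with about 10 N. It springs up when let go (once past the catch too).
- dial_pointer (a point): Point straight out from the white pointer on the knob's skirt, 38 mm from the axis; it turns with the knob. (White line on the knob's top and skirt, ending in a small white block at 34 mm from the axis.)
- set_tab (a joint): Angle in rad of the small brass tab on the scale, same zero and sense as the knob's angle: the wanted setting, between 1.9 and 2.8, different each time. The tab is 7 mm wide, lies on the plate from 38 to 60 mm from the axis, top 6 mm above the box, pointed end towards the knob. Stiff, but can be pushed out of place.
- tab_point (a point): Point at the tab's inner pointed end, 38 mm from the knob's axis; the knob's pointer is set when the pointer point is over this one.
- isolator: Bare-metal isolator box, 110 x 90 x 45 mm, fixed to the bench at any yaw of about +-17 degrees. Origin under its centre; x is the direction in which its lever is thrown on (away from the robot at yaw 0). On it a plastic block 70 x 50 x 25 mm (top 70 mm above the bench) carries the lever.
- switch_tip (a point): Centre of the 26 mm black ball at the end of the isolator's toggle lever. The lever is a 10 mm rod, 60 mm from pivot to ball centre; its pivot is on the box's vertical centre line, 67 mm above the bench. Off: the ball leans 29 mm to the box's -x, its centre 120 mm above the bench.
- switch (a joint): Lever angle in rad: 0 off (leaning to the box's -x), growing as it swings over to the box's +x, 1.0 fully on (leaning 29 mm to +x). Light friction (0.06 N m), stays where it is left.
- screwdriver: Bystander: a black-handled screwdriver, 200 mm long, 26 mm thick, lying; origin under its middle, x along it to the blade.
- tape_measure: Bystander: a grey tape measure, 62 x 34 x 60 mm; origin under its centre.
- screw_jar: Bystander: a small glass jar, 64 mm diameter, 80 mm tall; origin under its centre.
- paint_can: Bystander: a small steel can, 84 mm diameter, 100 mm tall; origin under its centre.
- wrench: Bystander: a steel wrench, 180 mm long, lying; origin under its middle, x along it.
- hammer: Bystander: a hammer, 260 mm long, lying; origin under its middle, x along it to the head.
- offcut: Bystander: a wooden offcut, 200 x 70 x 35 mm; origin under its centre, x along it.
Things that resemble listed ones, but are neither listed nor needed, are in the scene too. Leave any green or red look-alike of the fan_control alone.

How it is judged:
By the outcome, as a careful person would: the job done as asked, in the order asked, and still so for the second after the job is handed in, with the robot touching nothing.
It also fails if it takes over 54 s, if anything falls off the work surface, if the arm or the gripper's body presses on something with over 40 N, if the wrist force passes 120 N, or if a joint passes its speed limit or range.

## Robot

A 7-joint arm with a two-finger parallel gripper is mounted at the origin on the work surface. World frame = base frame: x ahead of the robot, y to its left, z up, the work surface at z = 0. Lengths are in m, angles in rad, forces in N, time in s.
With the tool pointing down it reaches from about 0.375 to 0.925 m from the base axis. Payload 3.1 kg.
Tool frame: the origin (TCP) lies midway between the tips of the shut fingers; the grasp point (between the pads) lies 19 mm behind it (env.hold_point_z is the z of the grasp point in the tool frame, in m); z points along the fingers, y is the line along which they close (so a half turn about z gives the same grasp; the last joint's range is limited). The gripper opens to 85 mm and grips with 20 to 120 N. Pads are 22 mm wide; open, the fingers measure 114 mm over their backs; the gripper's body (76 mm by 85 mm) begins 54 mm behind the grasp point. The pads swing forward as they close: fully open they stand 13 mm farther back than shut.
Start: joints at [1.068, 0.383, 0.044, 1.598, -0.018, 1.161, -0.05], TCP at [0.256, -0.597, 0.231] pointing down, gripper open.
Joint ranges: [-2.61, 2.61], [-0.41, 2.15], [-1.48, 1.57], [0, 2.5], [-1.57, 4.71], [0.05, 1.97], [-2.85, 2.85]. Speed limits (rad/s): [2.79, 2.79, 3.14, 3.14, 3.14, 3.14, 3.14].

## Interface

Orientations are given as a unit quaternion [w, x, y, z].
In Python, from cell import telemetry, eyes, order, env gives the robot as it stands.
- The arm moves only by the tool send_rows, never from a script. Its argument "moves" is a list of rows, each a list of 5 numbers: the opening, from -1 (shut) to 1 (fully open), then the shift along the tool's x, y, z each as a share of 400 mm, from -1 to 1, then the turn about the tool's z as a share of 360 degrees, from -1 to 1. In form: [[jaw, tx, ty, tz, roll], ...]. A call has exactly 10 rows; each row is the pose to reach, as a shift and turn from the pose commanded when the call began, along the tool's axes at that moment, turning the shorter way round; what a row does not reach only later rows make up. A row lasts 1/12 s, in which the tool goes at most 41.7 mm and 7.16 degrees, less where a joint would pass 70% of its speed; a pose out of reach is approached as far as the arm can. A call with a number of a shift or a turn outside -1 to 1 is refused whole. A call with a gripper value outside its range is refused whole. The fingers move at their own pace and stop on an object; the grip force is fixed at half the most. Time passes only in rows, so rows that repeat a pose let the fingers close, or fill a call up. It gives the time, the measured TCP pose, the force, the opening and the grip force at its end, in the units of the state.
- telemetry.sense(): the state, without advancing time (a new reading comes with each control period).
- eyes.grab_frame(name): name is "scene" or "top" or "wrist"; returns a dict with "pixels" (480x640x3 uint8, red, green, blue), "depth" (480x640 float32, m along the optical axis (not along the pixel's ray), 0 where there is no reading), "fx", "fy", "cx", "cy" (pixels), "R" (3x3) and "t" (3): a world point X has camera coordinates R X + t. Camera axes: x right, y down, z forward; pixel columns grow to the right and rows downward; lengths in m; the calibration is good to about 2 mm. A picture is of the moment at which its call begins.
- order.sign_off(): hands the job in; it is judged then, once.
The state is a dict: "t": time; "joint_pos": joint angles; "dq": joint speeds; "joint_efforts": joint torques, N m; "ee_pos": TCP position; "ee_rot": TCP orientation; "force": force on the tool from outside, world axes, zero at the start; "torque": the same for the moment, N m; "opening": opening from 0.0 (shut) to 1.0 (fully open); "finger_force": force on a finger pad.
Only numpy, scipy, OpenCV 4.12 (cv2) and the standard library are available. Lean on these libraries where they do the work, as an engineer would, in place of code of your own. Each camera call takes 0.05 s, during which the arm holds its last target. There are 200 camera calls.

## Working session

There is one attempt and no reset: what is moved stays moved. The work goes in short steps, Python scripts to look and compute and a tool call to move; the robot and the scene stay as the last step left them, time stands still between calls to the robot, and variables do not carry over. Pictures are saved under pics/ and viewed, at most 11 in all, crops included, and the job is handed in when it is done.

Besides the shell and the picture viewer there is one more tool, called after "Emit:" as name(argument=value, ...), one argument or row to a line, values as JSON. send_rows: Moves the arm, as the interface text tells. Shift numbers are shares of 400 mm and turn numbers shares of 360 degrees, none past 1 either way. Its arguments: {"type":"object","properties":{"moves":{"type":"array","items":{"type":"array","items":{"type":"number","minimum":-1,"maximum":1}}}},"required":["moves"]}

```bash
mkdir -p pics
cat > h.py <<'E'
import numpy as np, cv2
from cell import telemetry, eyes, order, env
def grab(n):
    f=eyes.grab_frame(n); np.savez(f'/tmp/{n}.npz',**{k:np.array(v) for k,v in f.items()}); return f
def load(n): return dict(np.load(f'/tmp/{n}.npz'))
def px(f,u,v,z=None):
    """world point at pixel; z: intersect with plane, else depth"""
    R,t=np.array(f['R']),np.array(f['t'])
    r=np.array([(u-f['cx'])/f['fx'],(v-f['cy'])/f['fy'],1.])
    if z is None: return R.T@(r*f['depth'][int(v),int(u)]-t)
    c=-R.T@t; d=R.T@r; return c+d*(z-c[2])/d[2]
def proj(f,X):
    c=np.array(f['R'])@X+np.array(f['t']); return np.array([f['fx']*c[0]/c[2]+f['cx'],f['fy']*c[1]/c[2]+f['cy']])
def save(n,img): cv2.imwrite('pics/'+n,cv2.cvtColor(img,cv2.COLOR_RGB2BGR))
E
python3 - <<'E'
from h import *
for n in ('scene','top'): save(n+'0.png',grab(n)['pixels'])
print(telemetry.sense(), env.hold_point_z)
f=load('top');print(f['R'],f['t'],f['fx'])
E
```

```text
{'t': 0.1, 'joint_pos': array([ 1.06821353,  0.38374457,  0.04381762,  1.5993972 , -0.01790919,
        1.16121208, -0.04989768]), 'dq': array([-2.23470054e-03, -1.50275087e-03,  4.60270936e-05, -3.51733908e-03,
       -6.97050081e-05, -9.76093349e-05, -1.60886276e-03]), 'joint_efforts': array([ 2.77873078e-03, -4.34726000e+01,  1.02957990e+00, -2.50453091e+01,
        1.09065272e-02,  5.39060406e-03, -1.19533388e-05]), 'ee_pos': array([ 0.25566184, -0.5966878 ,  0.23002723]), 'ee_rot': array([-1.14833521e-03,  9.79578294e-01,  2.01059601e-01, -2.90825309e-04]), 'force': array([ 0.20176127, -0.35234436,  0.55970667]), 'torque': array([-0.00199539,  0.02857094, -0.04288374]), 'finger_force': 0.0, 'opening': 0.99856764077071} -0.0187
[[ 0.01955978 -0.99967404 -0.01640791]
 [-0.9846279  -0.01641124 -0.17389241]
 [ 0.17356645  0.01955698 -0.98462796]] [0.08862901 0.56074437 1.28628094] 479.2817578776694
```

View pics/top0.png

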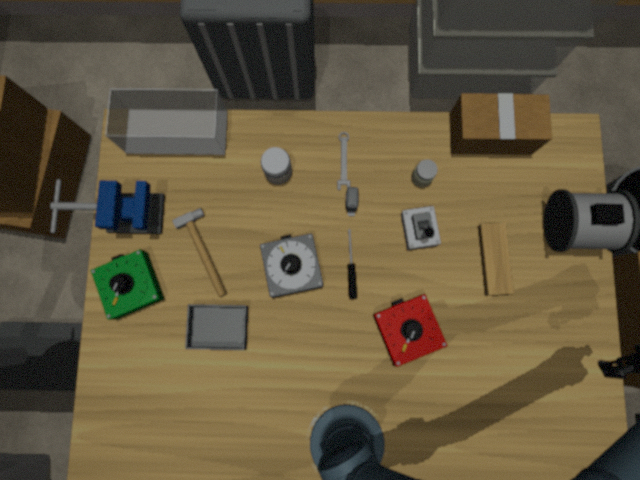

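View pics/scene0.png

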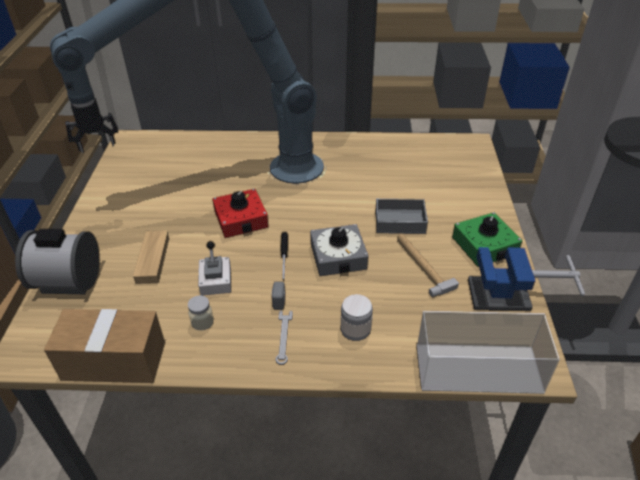

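Top view: the candidates for the fan control are the grey box with the white plate at (291,265), the green look-alike at (125,285) and the red look-alike at (410,330). I choose the grey one. The isolator is at (421,229), with its ball at (428,232). I'll check both in one close crop.

Run:
```python
from h import *
f=load('top'); p=f['pixels']
a=cv2.resize(p[225:305,250:335],None,fx=6,fy=6,interpolation=cv2.INTER_CUBIC)
b=cv2.resize(p[200:255,395:445],None,fx=6,fy=6,interpolation=cv2.INTER_CUBIC)
c=np.zeros((480,810,3),np.uint8);c[:,:510]=a;c[:330,510:]=b
save('c1.png',c[:,:800])
for u,v,z in [(291,265,.104),(428,232,.12),(412,329,.104)]: print(px(f,u,v,z),px(f,u,v))
```

```text
[0.46561057 0.15505903 0.104     ] [0.46641015 0.15553489 0.09671602]
[ 0.55739242 -0.20425831  0.12      ] [ 0.55509215 -0.20149201  0.13244232]
[ 0.30577679 -0.16123504  0.104     ] [ 0.30582345 -0.16072411  0.10675575]
```

View pics/c1.png

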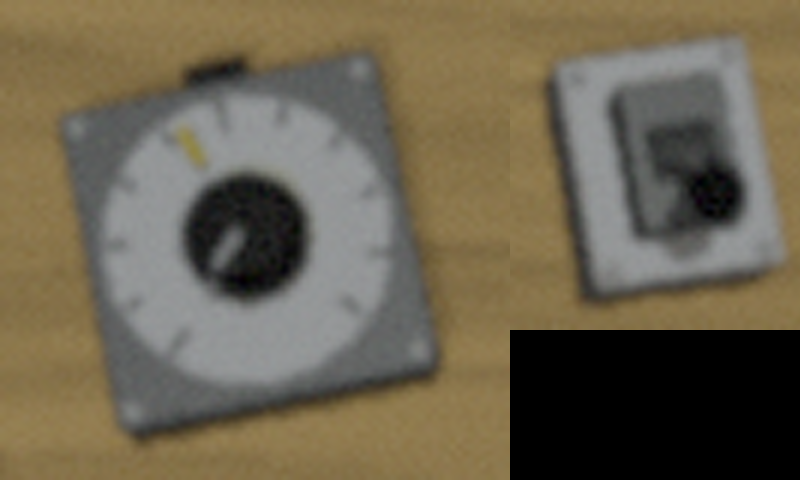

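The crop confirms the grey box with white scale: knob at crop (245,235), pointer towards lower left (215,270), brass tab at (190,147). The isolator's ball is at crop (717,193), leaning towards the robot (off).

```bash
cat >> h.py <<'E'
from scipy.spatial.transform import Rotation as Ro
def tool(s=None):
    s=s or telemetry.sense(); q=s['ee_rot']; return np.array(s['ee_pos']),Ro.from_quat([q[1],q[2],q[3],q[0]]).as_matrix()
def plan(X,ang):
    """shares to reach TCP X with tool x heading ang deg"""
    s=telemetry.sense(); p,R=tool(s); d=R.T@(np.array(X)-p)/.4
    h=np.degrees(np.arctan2(R[1,0],R[0,0])); r=((h-ang+180)%360-180)
    print('t',round(s['t'],2),'pos',p.round(4),'head',h.round(2),'tilt',R[2,2].round(5),'shift',d.round(4),'roll',round(r/360,4),'F',s['force'].round(1),'op',round(s['opening'],3),'j',s['joint_pos'].round(2))
E
python3 - <<'E'
from h import *
f=load('top')
S=[(75,125),(362,67),(420,348),(132,410)]
P=np.array([px(f,250+u/6,225+v/6,.06)[:2] for u,v in S]); c=P.mean(0)
d=(P[0]+P[1]-P[2]-P[3]); yaw=np.degrees(np.arctan2(d[1],d[0]))
tb=px(f,250+190/6,225+147/6,.066)[:2]-c; ta=np.degrees(np.arctan2(tb[1],tb[0]))
print(c,yaw,'tab',ta,np.linalg.norm(tb),'setting',np.radians(135-(ta-yaw)))
S=[(578,80),(735,52),(768,250),(612,275)]
Q=np.array([px(f,395+(u-510)/6,200+v/6,.045)[:2] for u,v in S]); d=(Q[0]+Q[1]-Q[2]-Q[3]);print('iso',Q.mean(0),np.degrees(np.arctan2(d[1],d[0])))
plan([.43,.155,.34],135+yaw)
E
```

```text
[0.47217663 0.15746006] 13.00808080009341 tab 34.02121965145362 0.04801463594679873 setting 1.9894460310573698
iso [ 0.584419   -0.20507137] 8.380682847301383
t 0.1 pos [ 0.2557 -0.5967  0.23  ] head 23.2 tilt -1.0 shift [ 1.1408 -1.5562 -0.2714] roll -0.3467 F [ 0.2 -0.4  0.6] op 0.999 j [ 1.07  0.38  0.04  1.6  -0.02  1.16 -0.05]
```

Emit:
send_rows(
  moves=[
    [1,0.57,-0.78,-0.27,-0.174],
    [1,0.57,-0.78,-0.27,-0.174],
    [1,0.57,-0.78,-0.27,-0.174],
    [1,0.57,-0.78,-0.27,-0.174],
    [1,0.57,-0.78,-0.27,-0.174],
    [1,0.57,-0.78,-0.27,-0.174],
    [1,0.57,-0.78,-0.27,-0.174],
    [1,0.57,-0.78,-0.27,-0.174],
    [1,0.57,-0.78,-0.27,-0.174],
    [1,0.57,-0.78,-0.27,-0.174],
  ],
)

```text
t: 0.93
ee_pos: [0.3437, -0.2165, 0.3401]
ee_rot: [0.0, 0.73, 0.684, 0.0]
force: [0.1, -0.1, 0.3]
opening: 1.002
finger_force: 0.0
```

```bash
python3 -c "
from h import *
plan([.43,.155,.34],148)"
```

```text
t 0.93 pos [ 0.3437 -0.2165  0.3401] head 86.28 tilt -1.0 shift [9.409e-01 1.551e-01 4.000e-04] roll -0.1714 F [ 0.1 -0.1  0.3] op 1.002 j [ 0.81 -0.17 -0.31  1.98 -0.05  1.33  0.46]
```

Emit:
send_rows(
  moves=[
    [1,0.94,0.155,0,-0.171],
    [1,0.94,0.155,0,-0.171],
    [1,0.94,0.155,0,-0.171],
    [1,0.94,0.155,0,-0.171],
    [1,0.94,0.155,0,-0.171],
    [1,0.94,0.155,0,-0.171],
    [1,0.94,0.155,0,-0.171],
    [1,0.94,0.155,0,-0.171],
    [1,0.94,0.155,0,-0.171],
    [1,0.94,0.155,0,-0.171],
  ],
)

```text
t: 1.77
ee_pos: [0.4311, 0.1585, 0.3397]
ee_rot: [-0.0, 0.274, 0.962, 0.003]
force: [-0.7, 0.7, 1.4]
opening: 1.001
finger_force: 0.0
```

```bash
python3 -c "
from h import *
plan([.472,.1575,.25],148)
f=grab('wrist');save('w1.png',f['pixels']);print(proj(f,np.array([.472,.1575,.104])),f['t'])"
```

```text
t 1.77 pos [0.4311 0.1585 0.3397] head 148.22 tilt -0.99999 shift [-0.0887  0.0507  0.2244] roll 0.0006 F [-0.7  0.7  1.4] op 1.001 j [ 0.38 -0.05 -0.78  1.86 -0.04  1.31  0.63]
[336.42797963 242.60762414] [-0.36407029 -0.33690506  0.4051987 ]
```

View pics/w1.png

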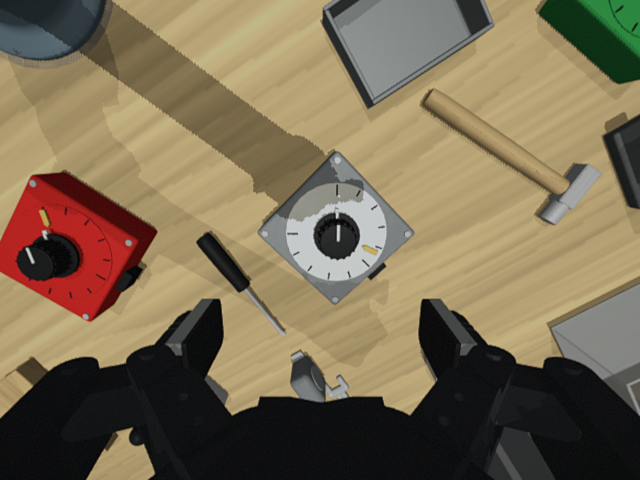

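The wrist view shows the grey control at (337,234): knob top at (338,234), pointer up the image, tab at (370,250). I'll enlarge it to measure.

```bash
python3 -c "
from h import *
f=load('wrist')
save('w1c.png',cv2.resize(f['pixels'][155:305,255:420],None,fx=4,fy=4,interpolation=cv2.INTER_CUBIC))"
```

```text
(no output)
```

View pics/w1c.png

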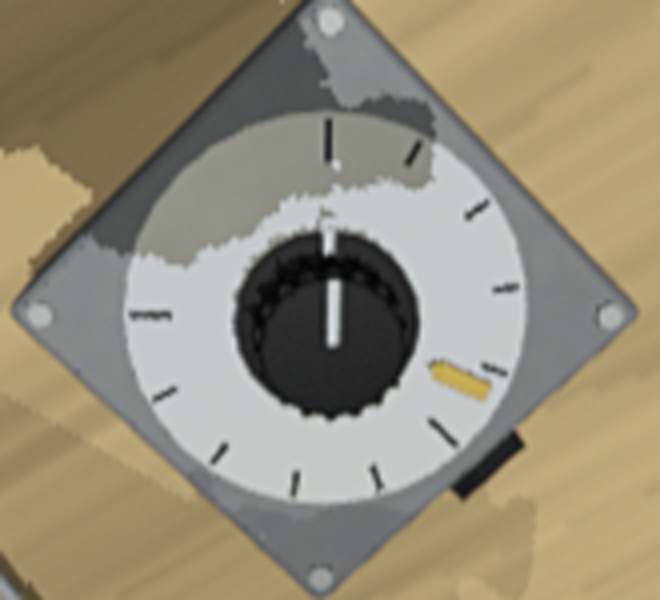

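Screws at crop (330,20), (38,316), (611,316) and (320,578). The tab runs from inner tip (430,368) to outer end (488,389), and the plate edges are about (124..527, 111..503).

Run:
```python
from h import *
f=load('wrist')
w=lambda u,v,z: px(f,255+u/4-.4,155+v/4-.4,z)[:2]
T,L,Rr,B=[w(*q,.061) for q in ((330,20),(38,316),(611,316),(320,578))]
c=(T+L+Rr+B)/4
for d in (Rr+B-T-L, Rr+T-B-L, Rr-L, B-T): print(np.linalg.norm(d)/2,np.degrees(np.arctan2(d[1],d[0])))
d=Rr+B-T-L; yaw=np.degrees(np.arctan2(d[1],d[0]))
print('c',c,(T+B)/2,(L+Rr)/2,'plate',w(325.5,307,.061))
for q in ((430,368),(488,389),(460,380)):
    t=w(*q,.066)-c; a=np.degrees(np.arctan2(t[1],t[0])); print(np.linalg.norm(t),a,'set',135-a+yaw)
t=w(330,240,.074)-c; print('pointer',np.degrees(np.arctan2(t[1],t[0]))-yaw,np.linalg.norm(t))
print(w(333,340,.104),'topcentre')
plan([*c,.20],135+yaw)
```

```text
0.13266167032854648 13.098317276277081
0.13317133602660694 102.9998736961642
0.09406704017645445 58.15875653998872
0.09390555739239828 -32.060943046488894
c [0.47222994 0.15891536] [0.47213504 0.1589579 ] [0.47232485 0.15887283] plate [0.46984908 0.16063849]
0.0382330067575261 32.70375297146005 set 115.39456430481704
0.05886143793493979 34.479495080387046 set 113.61882219589005
0.049050099262933584 33.39959795424656 set 114.69871932203053
pointer 133.73548000341188 0.027590606185776304
[0.46972134 0.16083826] topcentre
t 1.82 pos [0.4311 0.156  0.3394] head 148.01 tilt -0.99999 shift [-0.084   0.0597  0.3484] roll -0.0002 F [ 0.6 -0.1 -0.2] op 1.0 j [ 0.38 -0.05 -0.78  1.86 -0.04  1.31  0.63]
```

Emit:
send_rows(
  moves=[
    [1,-0.084,0.06,0.1,0],
    [1,-0.084,0.06,0.2,0],
    [1,-0.084,0.06,0.3,0],
    [1,-0.084,0.06,0.4,0],
    [1,-0.084,0.06,0.46,0],
    [1,-0.084,0.06,0.5,0],
    [1,-0.084,0.06,0.5,0],
    [1,-0.084,0.06,0.5,0],
    [1,-0.084,0.06,0.5,0],
    [1,-0.084,0.06,0.5,0],
  ],
)

```text
t: 2.65
ee_pos: [0.4748, 0.1518, 0.1413]
ee_rot: [0.002, 0.281, 0.96, 0.001]
force: [0.0, 0.7, 1.0]
opening: 1.003
finger_force: 0.0
```

```bash
python3 -c "
from h import *
f=grab('wrist');save('w2.png',f['pixels']);print(proj(f,np.array([.472,.159,.104])))
plan([.472,.159,.077],148.1)"
```

```text
[326.87232924 264.09819069]
t 2.7 pos [0.4748 0.1519 0.1413] head 147.36 tilt -0.99999 shift [0.0159 0.0108 0.1607] roll -0.0021 F [-0.1 -0.5 -0.5] op 1.001 j [ 0.29  0.29 -0.76  2.01  0.25  0.93  0.4 ]
```

View pics/w2.png

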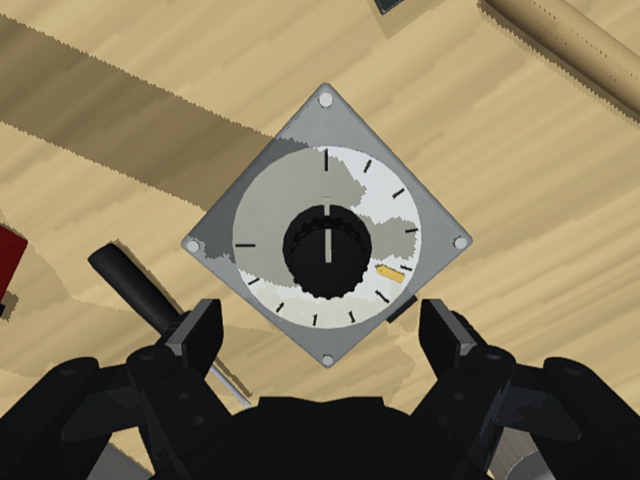

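Now the control is at (327,245): knob top disc about (329,260), tab at (377..403, 266..277), screws at (326,100), (193,246), (460,243) and (328,360).

Run:
```python
from h import *
f=load('wrist')
w=lambda u,v,z: px(f,u,v,z)[:2]
T,L,Rr,B=[w(*q,.061) for q in ((326,100),(193,246),(460,243),(328,360))]
c=(T+L+Rr+B)/4; d=Rr+B-T-L; yaw=np.degrees(np.arctan2(d[1],d[0])); print(c,yaw,np.linalg.norm(d)/2)
p=f['pixels'].astype(int); m=((p[...,0]-p[...,2]>90)&(p[...,0]>150)).astype(np.uint8); m[:250]=0;m[290:]=0;m[:,:365]=0;m[:,415:]=0
v,u=np.nonzero(m); print(len(u),u.min(),u.max(),v.min(),v.max())
W=np.array([w(a,b,.066) for a,b in zip(u,v)])
x=W.mean(0)-c; r=np.linalg.norm(W-c,axis=1);a=np.degrees(np.arctan2(x[1],x[0]));print('tab',r.min(),r.max(),a,'set',135-a+yaw)
_,_,V=np.linalg.svd(W-W.mean(0)); print('axis',np.degrees(np.arctan2(V[0,1],V[0,0])))
plan([*c,.12],135+yaw)
```

```text
[0.47290909 0.15936225] 13.018935109506666 0.13269587896825072
222 377 403 266 282
tab 0.03820874579984374 0.058531382312696244 33.55972100220034 set 114.45921410730632
axis 32.56897147395286
t 2.7 pos [0.4748 0.1519 0.1413] head 147.36 tilt -0.99999 shift [0.0141 0.013  0.0532] roll -0.0018 F [-0.1 -0.5 -0.5] op 1.001 j [ 0.29  0.29 -0.76  2.01  0.25  0.93  0.4 ]
```

Emit:
send_rows(
  moves=[
    [1,0.0145,0.0125,0,-0.002],
    [1,0.0145,0.0125,0.02,-0.002],
    [1,0.0145,0.0125,0.04,-0.002],
    [1,0.0145,0.0125,0.06,-0.002],
    [1,0.0145,0.0125,0.06,-0.002],
    [1,0.0145,0.0125,0.06,-0.002],
    [1,0.0145,0.0125,0.06,-0.002],
    [1,0.0145,0.0125,0.06,-0.002],
    [1,0.0145,0.0125,0.06,-0.002],
    [1,0.0145,0.0125,0.06,-0.002],
  ],
)

```text
t: 3.53
ee_pos: [0.4712, 0.1591, 0.1156]
ee_rot: [0.0, 0.275, 0.962, 0.0]
force: [0.3, 0.2, 0.0]
opening: 0.997
finger_force: 0.0
```

```bash
python3 -c "
from h import *
plan([.4727,.1592,.077],148.1)"
```

```text
t 3.53 pos [0.4712 0.1591 0.1156] head 148.1 tilt -1.0 shift [-0.003   0.0021  0.0965] roll 0.0 F [0.3 0.2 0. ] op 0.997 j [ 0.25  0.33 -0.74  2.03  0.29  0.88  0.36]
```

Emit:
send_rows(
  moves=[
    [1,-0.003,0.002,0.03,0],
    [1,-0.003,0.002,0.06,0],
    [1,-0.003,0.002,0.08,0],
    [1,-0.003,0.002,0.095,0],
    [1,-0.003,0.002,0.095,0],
    [1,-0.003,0.002,0.095,0],
    [-1,-0.003,0.002,0.095,0],
    [-1,-0.003,0.002,0.095,0],
    [-1,-0.003,0.002,0.095,0],
    [-1,-0.003,0.002,0.095,0],
  ],
)

```text
t: 4.37
ee_pos: [0.4724, 0.1588, 0.0778]
ee_rot: [0.0, 0.275, 0.962, -0.0]
force: [-2.2, -1.2, 5.8]
opening: 0.491
finger_force: 60.0
```

Emit:
send_rows(
  moves=[
    [-1,0,0,0,0],
    [-1,0,0,0,0],
    [-1,0,0,0,0],
    [-1,0,0,0,0],
    [-1,0,0,0,0],
    [-1,0,0,0,0],
    [-1,0,0,0,0],
    [-1,0,0,0,0],
    [-1,0,0,0,0],
    [-1,0,0,0,0],
  ],
)

```text
t: 5.2
ee_pos: [0.4725, 0.1587, 0.0779]
ee_rot: [0.0, 0.275, 0.962, -0.0]
force: [-1.5, -0.6, 4.7]
opening: 0.498
finger_force: 60.0
```

```bash
python3 -c "
from h import *
plan([.4727,.1592,.072],148.1); s=telemetry.sense(); print(s['finger_force'],s['torque'],s['force'])"
```

```text
t 5.2 pos [0.4725 0.1587 0.0779] head 148.1 tilt -1.0 shift [0.0001 0.0013 0.0148] roll -0.0 F [-1.5 -0.6  4.7] op 0.498 j [ 0.22  0.4  -0.71  2.05  0.36  0.82  0.31]
59.99706745147705 [-0.30144546  0.34415734  0.01604747] [-1.49223179 -0.57289591  4.69093224]
```

Emit:
send_rows(
  moves=[
    [-1,0,0.001,0.005,0],
    [-1,0,0.001,0.01,0],
    [-1,0,0.001,0.014,0],
    [-1,0,0.001,0.014,0],
    [-1,0,0.001,0.014,0],
    [-1,0,0.001,0.014,0],
    [-1,0,0.001,0.014,0],
    [-1,0,0.001,0.014,0],
    [-1,0,0.001,0.014,0],
    [-1,0,0.001,0.014,0],
  ],
)

```text
t: 6.03
ee_pos: [0.4725, 0.1588, 0.0727]
ee_rot: [0.0, 0.275, 0.961, -0.001]
force: [-3.1, -3.2, 9.2]
opening: 0.496
finger_force: 60.5
```

```bash
python3 -c "
from h import *
plan([.4725,.159,.072],148.1); s=telemetry.sense(); print(s['finger_force'],s['torque'],s['force'])"
```

```text
t 6.03 pos [0.4725 0.1588 0.0727] head 148.09 tilt -1.0 shift [0.0003 0.0004 0.0016] roll -0.0 F [-3.1 -3.2  9.2] op 0.496 j [ 0.21  0.41 -0.7   2.05  0.37  0.81  0.3 ]
60.53908288478851 [-0.53187546  0.62263433  0.04187273] [-3.05705555 -3.2142326   9.22280179]
```

Emit:
send_rows(
  moves=[
    [-1,0,0,0.001,0.015],
    [-1,0,0,0.001,0.03],
    [-1,0,0,0.001,0.045],
    [-1,0,0,0.001,0.06],
    [-1,0,0,0.001,0.075],
    [-1,0,0,0.001,0.09],
    [-1,0,0,0.001,0.105],
    [-1,0,0,0.001,0.12],
    [-1,0,0,0.001,0.125],
    [-1,0,0,0.001,0.125],
  ],
)

```text
t: 6.87
ee_pos: [0.4722, 0.1585, 0.0723]
ee_rot: [0.001, 0.622, 0.783, -0.001]
force: [-4.1, -3.2, 9.2]
opening: 0.497
finger_force: 60.8
```

```bash
python3 -c "
from h import *
plan([.4725,.159,.078],148.05-114.7); s=telemetry.sense(); print(s['finger_force'],s['torque'],s['force'])"
```

```text
t 6.87 pos [0.4722 0.1585 0.0723] head 103.03 tilt -1.0 shift [ 0.0011  0.0011 -0.0142] roll 0.1936 F [-4.1 -3.2  9.2] op 0.497 j [ 0.07  0.37 -0.54  2.06  0.27  0.79 -0.41]
60.75050354003906 [-0.66556097  0.8115953  -0.07913421] [-4.0673602  -3.22658567  9.23998251]
```

Emit:
send_rows(
  moves=[
    [-1,0,0,0,0.018],
    [-1,0,0,0,0.036],
    [-1,0,0,-0.002,0.054],
    [-1,0,0,-0.004,0.072],
    [-1,0,0,-0.006,0.09],
    [-1,0,0,-0.008,0.108],
    [-1,0,0,-0.01,0.126],
    [-1,0,0,-0.012,0.144],
    [-1,0,0,-0.012,0.162],
    [-1,0,0,-0.012,0.178],
  ],
)

```text
t: 7.7
ee_pos: [0.4715, 0.1585, 0.0765]
ee_rot: [0.001, 0.943, 0.332, -0.001]
force: [-3.5, -2.2, 6.9]
opening: 0.498
finger_force: 60.5
```

Emit:
send_rows(
  moves=[
    [-1,0,0,0,0.008],
    [-1,0,0,0,0.0155],
    [-1,0,0,0,0.0155],
    [-1,0,0,0,0.0155],
    [-1,0,0,0,0.0155],
    [-1,0,0,0,0.0155],
    [-1,0,0,0,0.0155],
    [-1,0,0,0,0.0155],
    [-1,0,0,0,0.0155],
    [-1,0,0,0,0.0155],
  ],
)

```text
t: 8.53
ee_pos: [0.4715, 0.1585, 0.0765]
ee_rot: [0.001, 0.958, 0.288, -0.001]
force: [-2.6, -2.1, 5.7]
opening: 0.494
finger_force: 60.5
```

```bash
python3 -c "
from h import *
plan([.4725,.159,.078],148.05-114.7); s=telemetry.sense(); print(s['finger_force'],s['torque'],s['force'])
f=grab('wrist');save('w3.png',f['pixels'])"
```

```text
t 8.53 pos [0.4715 0.1585 0.0765] head 33.42 tilt -1.0 shift [ 0.0028  0.0004 -0.0038] roll 0.0002 F [-2.6 -2.1  5.7] op 0.494 j [-0.13  0.33 -0.32  2.06  0.15  0.77 -1.52]
60.47960042953491 [-0.51141441  0.70518419 -0.08676154] [-2.60382411 -2.09709202  5.70808422]
```

View pics/w3.png

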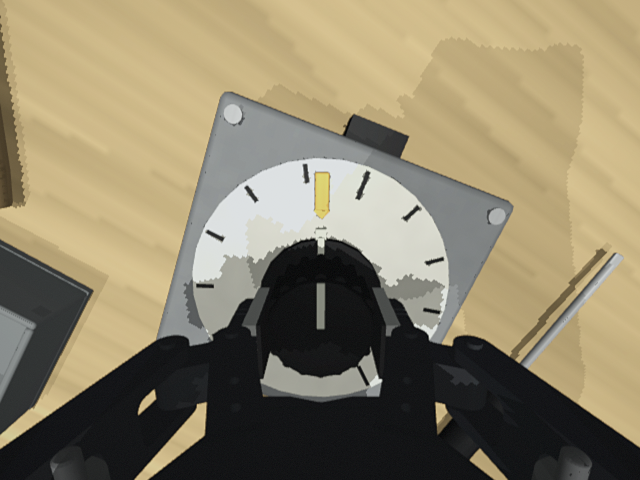

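The pointer block at (320,232) sits next to the tab tip at (322,217). I'll measure what is left.

```bash
python3 - <<'E'
from h import *
f=load('wrist'); p=f['pixels'].astype(int)
m=(p[...,0]-p[...,2]>90)&(p[...,0]>150); m[:165]=0;m[222:]=0;m[:,:305]=0;m[:,340:]=0
v,u=np.nonzero(m); W=np.array([px(f,a,b,.066)[:2] for a,b in zip(u,v)])
far=W[v<205].mean(0)
blk=px(f,320.5,229,.076)[:2]; t0=px(f,320.5,285,.104)[:2]; t1=px(f,320.5,325,.104)[:2]
H=lambda d:np.degrees(np.arctan2(d[1],d[0])).round(2)
for c in ([.4727,.1592],[.4725,.1588],[.4715,.1585]):
    c=np.array(c); print(c,'tab',H(W.mean(0)-c),H(far-c),'ptr',H(blk-c),np.linalg.norm(blk-c))
print('topline',H(t0-t1),t1, 'cols',u[v<205].mean(),u.mean(), 'tool axis px',proj(f,np.array([.4715,.1585,.104])),proj(f,np.array([.4727,.1592,.066])))
_,_,V=np.linalg.svd(W[v<205]-far);print('axis',H(V[0]))
E
python3 -c "
from h import *
p=load('wrist')['pixels'];save('w3c.png',cv2.resize(p[160:340,260:390],None,fx=3.3,fy=3.3,interpolation=cv2.INTER_CUBIC))"
```

```text
[0.4727 0.1592] tab 33.18 33.17 ptr 33.84 0.035468701730327686
[0.4725 0.1588] tab 33.44 33.42 ptr 34.19 0.035858258431628987
[0.4715 0.1585] tab 33.1 33.1 ptr 33.71 0.03685532932402774
topline 33.42 [0.47557682 0.16140009] cols 321.56053811659194 321.52542372881356 tool axis px [320.94312042 336.30614436] [321.02195286 292.91767251]
axis -146.83
```

View pics/w3c.png

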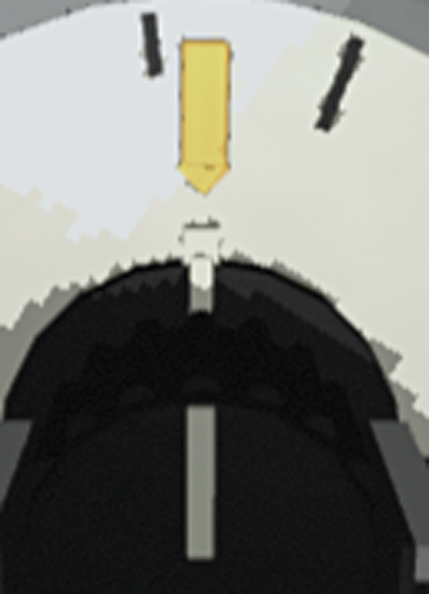

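Crop: the pointer is at x≈201 and the tab at x≈205, so about 0.4° remains. I'll nudge it, release and rise.

Emit:
send_rows(
  moves=[
    [-1,0,0,0,0.0012],
    [-1,0,0,0,0.0012],
    [-1,0,0,0,0.0012],
    [-1,0,0,0,0.0012],
    [1,0,0,0,0.0012],
    [1,0,0,0,0.0012],
    [1,0,0,0,0.0012],
    [1,0,0,0,0.0012],
    [1,0,0,0,0.0012],
    [1,0,0,0,0.0012],
  ],
)

```text
t: 9.42
ee_pos: [0.4726, 0.1596, 0.076]
ee_rot: [-0.0, 0.959, 0.284, 0.0]
force: [-0.2, 0.2, 0.5]
opening: 1.0
finger_force: 0.0
```

Emit:
send_rows(
  moves=[
    [1,0,0,-0.02,0],
    [1,0,0,-0.05,0],
    [1,0,0,-0.1,0],
    [1,0,0,-0.2,0],
    [1,0,0,-0.25,0],
    [1,0,0,-0.25,0],
    [1,0,0,-0.25,0],
    [1,0,0,-0.25,0],
    [1,0,0,-0.25,0],
    [1,0,0,-0.25,0],
  ],
)

```text
t: 10.25
ee_pos: [0.4713, 0.159, 0.1747]
ee_rot: [0.0, 0.959, 0.284, -0.002]
force: [0.2, -0.0, 0.5]
opening: 0.997
finger_force: 0.0
```

Run:
```python
from h import *
plan([.47,.159,.2],33)
f=grab('wrist'); u,v=proj(f,np.array([.485,.167,.07])).astype(int); print(u,v)
save('w4.png',cv2.resize(f['pixels'][max(v-80,0):v+70,max(u-75,0):u+75],None,fx=4,fy=4,interpolation=cv2.INTER_CUBIC)[:600])
```

```text
t 10.25 pos [0.4713 0.159  0.1747] head 33.02 tilt -0.99999 shift [-0.0029 -0.0019 -0.0633] roll 0.0001 F [ 0.2 -0.   0.5] op 0.997 j [-0.1   0.18 -0.34  2.    0.07  0.98 -1.46]
321 224
```

View pics/w4.png

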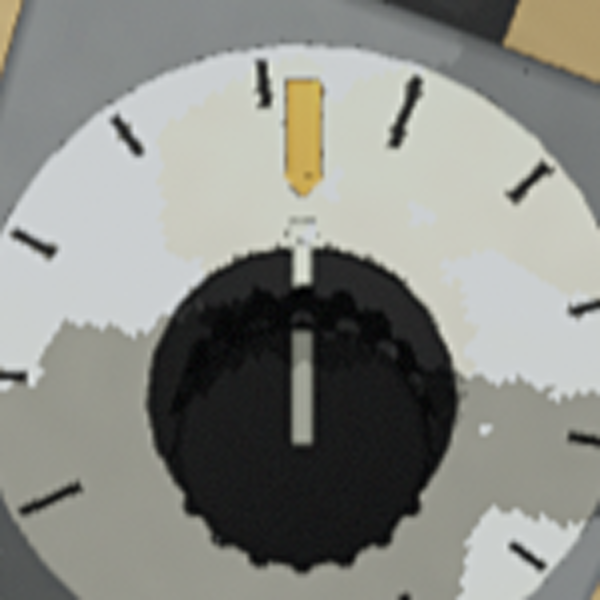

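The pointer is in line with the tab (both at x≈302 in the crop). Next is the isolator.

Run:
```python
from h import *
plan([.502,-.216,.175],8.4)
```

```text
t 10.3 pos [0.4715 0.1591 0.1748] head 33.02 tilt -1.0 shift [-4.471e-01  8.277e-01 -1.000e-04] roll 0.0684 F [-0.2 -0.2 -0.4] op 1.004 j [-0.1   0.18 -0.34  2.    0.07  0.98 -1.46]
```

Emit:
send_rows(
  moves=[
    [1,-0.05,0.09,-0.03,0],
    [-1,-0.1,0.18,-0.05,0.02],
    [-1,-0.15,0.27,-0.05,0.03],
    [-1,-0.2,0.37,-0.05,0.04],
    [-1,-0.25,0.46,-0.05,0.05],
    [-1,-0.3,0.55,-0.05,0.06],
    [-1,-0.35,0.64,-0.05,0.068],
    [-1,-0.4,0.74,-0.05,0.068],
    [-1,-0.447,0.828,-0.03,0.068],
    [-1,-0.447,0.828,0,0.068],
  ],
)

```text
t: 11.13
ee_pos: [0.5028, -0.2269, 0.177]
ee_rot: [0.004, 0.998, 0.068, 0.001]
force: [-1.1, -0.8, 0.9]
opening: 0.002
finger_force: 0.0
```

Emit:
send_rows(
  moves=[
    [-1,0,0,0,0],
    [-1,0,0,0,0],
    [-1,0,0,0,0],
    [-1,0,0,0,0],
    [-1,0,0,0,0],
    [-1,0,0,0,0],
    [-1,0,0,0,0],
    [-1,0,0,0,0],
    [-1,0,0,0,0],
    [-1,0,0,0,0],
  ],
)

```text
t: 11.97
ee_pos: [0.5031, -0.2156, 0.1762]
ee_rot: [0.0, 0.997, 0.075, 0.0]
force: [1.0, 0.2, -0.1]
opening: -0.002
finger_force: 0.0
```

Run:
```python
from h import *
plan([.502,-.216,.112],8.4)
f=grab('wrist'); save('w5.png',f['pixels']); print(proj(f,np.array([.5565,-.208,.12])),proj(f,np.array([.5844,-.205,.07])))
```

```text
t 11.97 pos [ 0.5031 -0.2156  0.1762] head 8.55 tilt -1.0 shift [-0.003   0.0005  0.1605] roll 0.0004 F [ 1.   0.2 -0.1] op -0.002 j [ 0.34  0.25 -0.01  1.9   0.    0.99 -1.09]
[321.95095263 179.28456718] [323.3599723  133.55749719]
```

View pics/w5.png

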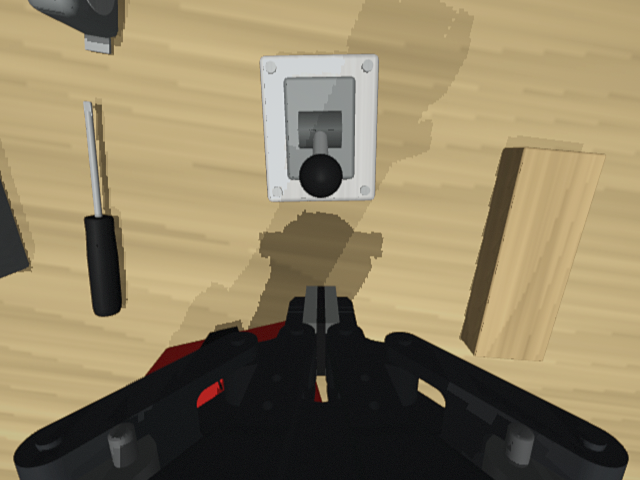

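The ball is at (321,176) against a predicted (322,179), so the fingers are lined up behind it. Lower, then push.

Emit:
send_rows(
  moves=[
    [-1,0,0,0.05,0],
    [-1,0,0,0.1,0],
    [-1,0,0,0.14,0],
    [-1,0,0,0.16,0],
    [-1,0,0,0.16,0],
    [-1,0,0,0.16,0],
    [-1,0.02,0,0.16,0],
    [-1,0.04,0,0.16,0],
    [-1,0.06,0,0.16,0],
    [-1,0.08,0,0.16,0],
  ],
)

```text
t: 12.85
ee_pos: [0.5364, -0.2108, 0.1131]
ee_rot: [0.0, 0.997, 0.075, 0.001]
force: [-3.9, -0.5, 2.6]
opening: -0.003
finger_force: 1.8
```

Emit:
send_rows(
  moves=[
    [-1,0.02,0,0,0],
    [-1,0.04,0,0,0],
    [-1,0.06,0,0,0],
    [-1,0.08,0,0,0],
    [-1,0.1,0,0,0],
    [-1,0.12,0,0,0],
    [-1,0.13,0,0,0],
    [-1,0.14,0,0,0],
    [-1,0.145,0,0,0],
    [-1,0.145,0,0,0],
  ],
)

```text
t: 13.68
ee_pos: [0.5912, -0.2021, 0.1114]
ee_rot: [-0.0, 0.997, 0.074, -0.001]
force: [-3.2, 0.3, -0.0]
opening: -0.004
finger_force: 1.2
```

Run:
```python
from h import *
plan([.6,-.201,.112],8.4)
```

```text
t 13.68 pos [ 0.5912 -0.2021  0.1114] head 8.54 tilt -1.0 shift [ 0.0222  0.0006 -0.0014] roll 0.0004 F [-3.2  0.3 -0. ] op -0.004 j [ 0.28  0.46 -0.02  1.75  0.01  0.93 -1.17]
```

Emit:
send_rows(
  moves=[
    [-1,0.005,0,0,0],
    [-1,0.01,0,0,0],
    [-1,0.015,0,0,0],
    [-1,0.02,0,0,0],
    [-1,0.02,0,0,0],
    [-1,0.02,0,0,0],
    [-1,0.02,0,0,0],
    [-1,0.02,0,0,0],
    [-1,0.02,0,0,0],
    [-1,0.02,0,0,0],
  ],
)

```text
t: 14.52
ee_pos: [0.5916, -0.2021, 0.1112]
ee_rot: [-0.001, 0.997, 0.073, -0.009]
force: [-15.5, 1.8, 10.3]
opening: 0.002
finger_force: 7.7
```

At the hard stop (15 N with no further travel). Back off, rise and check.

Emit:
send_rows(
  moves=[
    [-1,-0.04,0,0,0],
    [-1,-0.08,0,0,0],
    [-1,-0.1,0,0,0],
    [-1,-0.12,0,-0.05,0],
    [-1,-0.15,0,-0.1,0],
    [-1,-0.2,0,-0.2,0],
    [-1,-0.25,0,-0.25,0],
    [-1,-0.25,0,-0.25,0],
    [-1,-0.25,0,-0.25,0],
    [-1,-0.25,0,-0.25,0],
  ],
)

```text
t: 15.35
ee_pos: [0.5019, -0.2157, 0.2123]
ee_rot: [0.0, 0.997, 0.075, 0.001]
force: [0.0, 0.7, -0.6]
opening: -0.002
finger_force: 0.0
```

Run:
```python
from h import *
plan([.6,-.201,.112],8.4)
f=grab('wrist'); g=grab('top')
c=np.zeros((480,800,3),np.uint8); a=f['pixels'][:300,200:440]; c[:450,:360]=cv2.resize(a,(360,450))
b=g['pixels'][225:305,250:335]; c[:414,360:800]=cv2.resize(b,(440,414),interpolation=cv2.INTER_CUBIC); save('w6.png',c)
for s in (.029,.025,-.029):
  print(s,proj(f,np.array([.5855+s*.989,-.2045+s*.146,.12])))
```

```text
t 15.35 pos [ 0.5019 -0.2157  0.2123] head 8.55 tilt -1.0 shift [2.474e-01 1.000e-04 2.512e-01] roll 0.0004 F [ 0.   0.7 -0.6] op -0.002 j [ 0.34  0.21 -0.01  1.87  0.    1.06 -1.09]
0.029 [323.45764411  81.92337779]
0.025 [323.42616865  88.64099867]
-0.029 [323.03044338 173.09828202]
```

View pics/w6.png

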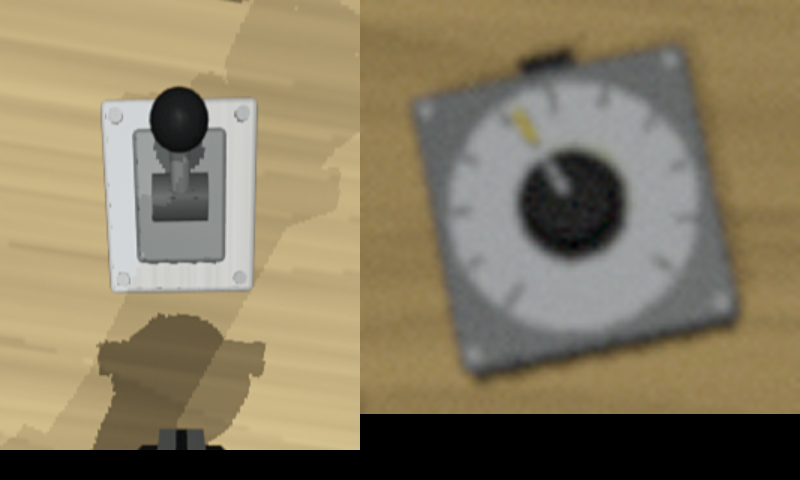

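The ball is at image row 80 (119/1.5), against a predicted 82 for fully on. The knob's pointer still lines up with the tab, and the arm is clear.

```bash
python3 -c "
from h import *
print(order.sign_off())"
```

```text
the job is handed in; nothing more can be done
None
```

The job is handed in at about 15 s: the knob was pressed, turned to line up with the brass tab and released, then the isolator lever was pushed over to its on stop, with the arm left clear of everything.

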